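# Fit the buffer and hold the viewer flap at its balance point

## Task

Make the seed viewing box ready: hang the grey U-shaped buffer, open side down, over the middle of the stop bar behind the flap and let go of it while the flap is still shut. Then grip the flap by the white roller on its pull tab and swing it up until it stands straight up on its hinge, at the balance point where it would fall neither way, not letting it fall over backwards. Finish while still gripping the roller and holding the flap steady there, and leave the petri dish, metal dish and hand counter where they are.

Things in the scene. Friction and masses are not known exactly. Their poses are not given: they have to be found in the camera images.
- viewer: Seed viewing box fixed to the worktop: open white box 110 x 150 x 61 mm on a grey base plate 285 x 190 x 8 mm. Origin on the worktop under the centre of the white box. x points from the flap's free edge towards hinge and stop bar, y runs along hinge and bar, z up. The base plate reaches from x = -97.5 to +187.5 mm.
- flap_hinge (a point): Middle of the flap's hinge axis, 50 mm along +x from the viewer's origin and 75 mm above the worktop; the axis runs along the viewer's y. Fixed to the viewer, axes like the viewer's.
- flap (a joint): Angle of the aluminium flap (105 x 146 x 8 mm, 0.24 kg) in rad: 0 = shut, lying level on the box (at the start); it grows as the free edge swings up and over towards the stop bar; 1.571 = straight up, the balance point; stop at 2.2. The hinge is free, with hardly any friction: let go, the flap falls shut or falls over backwards.
- pull_roller (a point): White roller at the end of the flap's pull tab: cylinder 16 mm across, 30 mm long, along its own y (hinge direction). Origin at its centre, 140 mm from the hinge axis in the flap's plane: 75 mm above the worktop when shut, 215 mm upright. Pinched from above by its flat ends (along y) it turns between the pads. Tab 14 mm wide, 6 thick, 24 mm clear between panel and roller. Axes turn with the flap.
- stop_bar (a point): Round steel bar, 12 mm in diameter, level, along its own y, fixed behind the hinge; origin at its middle, 125 mm above the worktop and 135 mm along +x from the viewer's origin. 154 mm are free between its two posts (12 mm thick). Axes like the viewer's.
- buffer: Loose grey rigid buffer, upside-down U channel standing on its legs: 44 mm wide (x) over the legs, 80 mm long (y), 56 mm high; walls and top 6 mm, so 32 mm wide and 50 mm deep inside, ends open. Origin at its centre, half-way up, 28 mm above the worktop as it stands; z up. About 0.11 kg. Grip from above across the 44 mm. Hung on the bar its origin is 16 mm below the bar's centre.
- petri: Bystander: clear petri dish with seeds, 68 x 68 x 14 mm, origin at the centre of its underside.
- dish: Bystander: round metal dish with lid, 61 x 61 x 26 mm, origin at the centre of its underside.
- counter: Bystander: white hand tally counter with a finger ring, 80 x 52 x 20 mm, origin at the centre of its underside.
Mind the look-alikes: they are no part of the job. Of the things that look like the buffer, the middle-sized one is meant.

How it is judged:
By the outcome, as a careful person would: the job done as asked, in the order asked, and still so for the second after the job is handed in, while the arm keeps its last pose, push and grip.
It also fails if it takes over 53 s, if anything falls off the work surface, if the arm or the gripper's body presses on something with over 40 N, if the wrist force passes 120 N, or if a joint passes its speed limit or range.

## Robot

A 6-joint arm with a two-finger parallel gripper is mounted at the origin on a cart in front of the work surface, level with it; the furniture and walls round the work are solid. World frame = base frame: x ahead of the robot, y to its left, z up, the work surface at z = 0. Lengths are in m, angles in rad, forces in N, time in s.
With the tool pointing down it reaches from about 0.325 to 0.9 m from the base axis. Payload 6.1 kg.
Tool frame: the origin (TCP) lies midway between the tips of the shut fingers; the grasp point (between the pads) lies manip.hold_point_z behind it (manip.hold_point_z is the distance from the TCP to the grasp point, in m); z points along the fingers, y is the direction in which the jaws open and shut (so a half turn about z gives the same grasp; the last joint's range is limited). The gripper opens to 87 mm and grips with 3 to 60 N. Pads are 19 mm wide; open, the fingers measure 117 mm over their backs; the gripper's body (75 mm by 190 mm) begins 51 mm behind the grasp point.
Start: joints at [1.16, 0.22, 1.526, -0, 1.395, -0.126], TCP at [0.176, 0.6, 0.223] pointing down, gripper open.
Joint ranges: [-2.98, 2.98], [-0.91, 2.08], [0.09, 2.57], [-1.24, 4.39], [0.2, 2.65], [-2.68, 2.68]. Speed limits (rad/s): [2.57, 2.57, 3.01, 3.14, 3.14, 3.14].

## Interface

Orientations are given as a unit quaternion [w, x, y, z].
In Python, from plant import manip gives the robot as it stands.
- The arm moves only by the tool carry_out, never from a script. Its argument "plan" is a list that holds one entry, the list of rows, each a list of 6 numbers: the shift along the tool's x, y, z in mm, then the turn, a rotation vector about the tool's x, y, z in rad. A call has 1 to 12 rows; each row shifts and turns the commanded pose from where the row before left it, along the tool's axes as they then stand; what a row does not reach is not made up. A row lasts 1/12 s, in which the tool goes at most 41.7 mm and 7.16 degrees, less where a joint would pass 70% of its speed; a pose out of reach is approached as far as the arm can. A call with a gripper value outside its range is refused whole. "fingers" is the finger opening in mm, from 0 to 87, set as the call begins (left out, the last holds). The fingers move at their own pace and stop on an object; "grip_force" is the grip in N (left out, the last holds). Time passes only in rows, so rows that do not move let the fingers close. It gives the time, the measured TCP pose, the force and the opening at its end, in the units of the state.
- manip.observe(): the state, without advancing time (a new reading comes with each control period).
- manip.camera(name): name is "scene" or "top"; returns a dict with "image" (384x512x3 uint8, red, green, blue), "fx", "fy", "cx", "cy" (pixels), "k1" (the pictures are not rectified: a ray, as slopes to the right and down, at radius r is drawn at 1 + k1 r^2 times it, then the intrinsics apply), "T" (4x4, takes a point from camera to world coordinates). Camera axes: x right, y down, z forward; pixel columns grow to the right and rows downward; lengths in m; the calibration is good to about 2 mm. A picture is of the moment at which its call begins. There is no depth.
- manip.job_done(): hands the job in, once; it reports no verdict.
The state is a dict: "clock": time; "joint_pos": joint angles; "joint_vel": joint speeds; "joint_torque": joint torques, N m; "tool_pos": TCP position; "tcp_rot": TCP orientation; "wrist_force": force on the tool from outside, world axes, zero at the start; "ft_torque": the same for the moment, N m; "width": opening from 0.0 (shut) to 1.0 (fully open).
Only numpy, scipy, OpenCV 4.12 (cv2) and the standard library are available. Lean on these libraries where they do the work, as an engineer would, in place of code of your own. Each camera call takes 0.05 s, during which the arm holds its last target. There are 200 camera calls.

## Working session

There is one attempt and no reset: what is moved stays moved. The work goes in short steps, Python scripts to look and compute and a tool call to move; the robot and the scene stay as the last step left them, time stands still between calls to the robot, and variables do not carry over. Pictures are saved under pics/ and viewed, about 8 in all and at most 12, crops included, and the job is handed in when it is done.

Besides the shell and the picture viewer there is one more tool, called after ">>>" as a command line: name --argument value ..., lists and objects as JSON in quotes. carry_out: Moves the arm, as the interface text tells. Its arguments: {"type":"object","properties":{"plan":{"type":"array","items":{"type":"array","items":{"type":"array","items":{"type":"number"}}}},"fingers":{"type":"number"},"grip_force":{"type":"number"}},"required":["plan"]}

```bash
mkdir -p pics; ls; python3 - <<'E'
from plant import manip
import cv2,numpy as np
print(manip.observe()); print(manip.hold_point_z)
for n in("scene","top"):
    c=manip.camera(n); cv2.imwrite(f"pics/{n}0.png",c["image"][:,:,::-1]); print(n,c["fx"],c["fy"],c["cx"],c["cy"],c["k1"],np.round(c["T"],4).tolist())
E
```

```text
pics
{'clock': 0.0, 'joint_pos': array([ 1.15990653e+00,  2.21253459e-01,  1.52763499e+00, -6.43386482e-06,
        1.39468762e+00, -1.26103981e-01]), 'joint_vel': array([-0.00042093,  0.00110316,  0.00135419, -0.00082704, -0.00114888,
       -0.00021405]), 'joint_torque': array([ 1.53791629e-03, -4.94602740e+01, -3.87386262e+01,  7.01083126e-02,
        5.72137465e-02, -1.64494986e-04]), 'tool_pos': array([0.17534882, 0.59924014, 0.22140769]), 'tcp_rot': array([-2.60030497e-04,  1.41911576e-01,  9.89878842e-01, -9.57019138e-04]), 'wrist_force': array([-0.33394979,  0.44999884,  0.07017203]), 'ft_torque': array([ 0.00351196, -0.01816959, -0.02920518]), 'width': 1.000022936369544}
0.0187
scene 471.4536260243146 471.4536260243146 255.44237432442387 185.77966140545044 -0.10966146502167343 [[0.4469, -0.6125, 0.652, -0.4936], [-0.8945, -0.3131, 0.319, -0.5028], [0.0087, -0.7259, -0.6878, 1.1739], [0.0, 0.0, 0.0, 1.0]]
top 367.11370522101674 367.11370522101674 253.0764830836188 193.97400487548717 0.002790574394756257 [[-0.0258, -0.9959, 0.0862, 0.4302], [-0.9997, 0.0253, -0.0075, -0.006], [0.0053, -0.0863, -0.9963, 1.1634], [0.0, 0.0, 0.0, 1.0]]
```

```bash
python3 - <<'E'
import cv2
a=[cv2.resize(cv2.imread(f"pics/{n}0.png"),(800,600),interpolation=cv2.INTER_CUBIC) for n in("scene","top")]
cv2.imwrite("pics/s1.png",a[0]);cv2.imwrite("pics/t1.png",a[1])
E
```

```text
(no output)
```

View pics/s1.png

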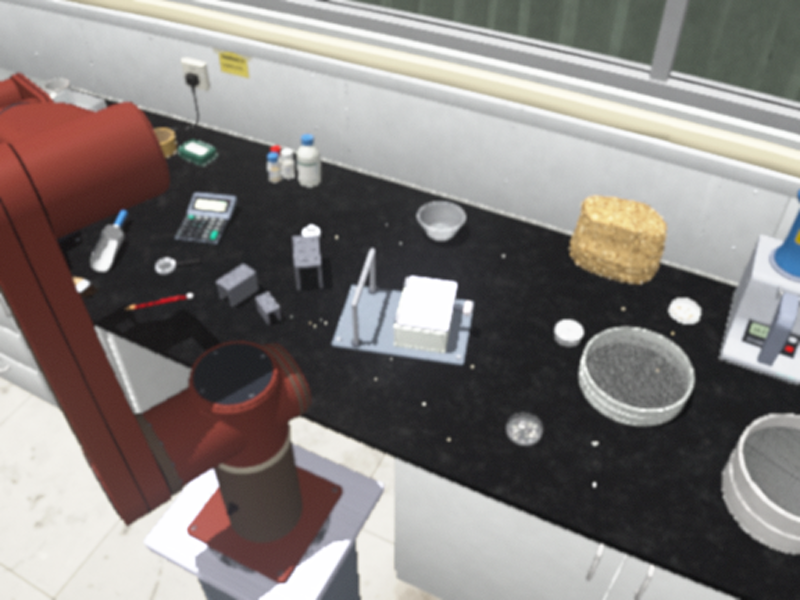

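View pics/t1.png

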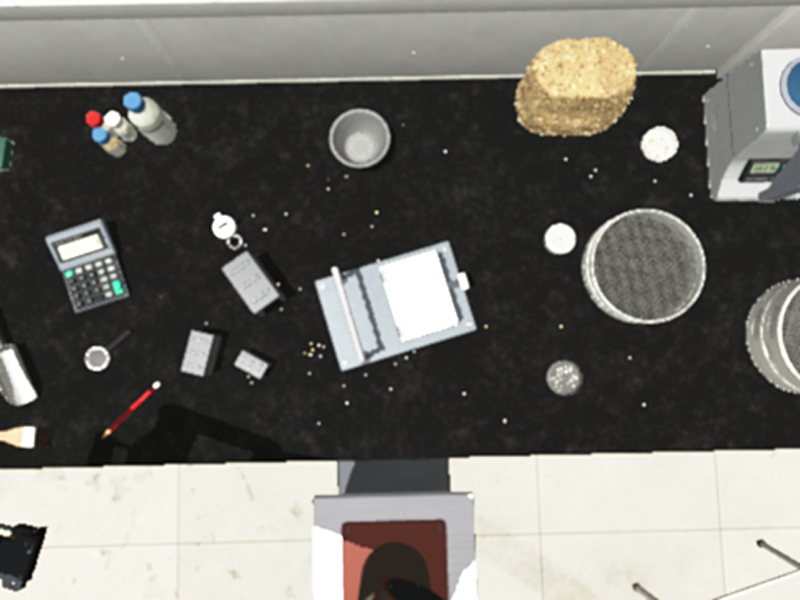

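The scene view shows the viewer at about (405,325) and three U channels: large at (307,260), middle at (237,283) and small at (267,306). In the top view the same channels are at (250,282), (200,353) and (252,363). The roller is at (462,282) and the bar runs from (335,270) to (368,360). I'll zoom in on these.

```bash
cat > h.py <<'E'
import numpy as np,cv2
from plant import manip
class Cam:
    def __init__(s,n):
        c=manip.camera(n); s.im=c["image"]; s.T=np.array(c["T"]); s.k1=c["k1"]
        s.K=np.array([[c["fx"],0,c["cx"]],[0,c["fy"],c["cy"]],[0,0,1]]); s.d=np.array([s.k1,0,0,0,0.])
    def ray(s,p):
        q=cv2.undistortPoints(np.array([[p]],float),s.K,s.d)[0,0]
        v=s.T[:3,:3]@np.array([q[0],q[1],1]); return s.T[:3,3],v/np.linalg.norm(v)
    def plane(s,p,z):
        o,v=s.ray(p); return o+v*(z-o[2])/v[2]
    def proj(s,P):
        Ti=np.linalg.inv(s.T); return cv2.projectPoints(np.atleast_2d(P).astype(float),cv2.Rodrigues(Ti[:3,:3])[0],Ti[:3,3],s.K,s.d)[0][:,0]
def tri(a,pa,b,pb):
    o1,v1=a.ray(pa);o2,v2=b.ray(pb)
    t=np.linalg.lstsq(np.c_[v1,-v2],o2-o1,rcond=None)[0]
    p,q=o1+v1*t[0],o2+v2*t[1]; return (p+q)/2,np.linalg.norm(p-q)
E
python3 - <<'E'
import cv2,numpy as np
s=cv2.imread("pics/scene0.png");t=cv2.imread("pics/top0.png")
def crop(im,x,y,w,h,k):return cv2.resize(im[y:y+h,x:x+w],None,fx=k,fy=k,interpolation=cv2.INTER_CUBIC)
A=np.vstack([np.hstack([crop(t,195,145,114,100,4)[:, :456],crop(t,108,195,86,100,4)[:, :344]])[:400]]) 
B=np.hstack([crop(s,205,150,114,50*2,4),crop(s,130,150,86,100,4)])
cv2.imwrite("pics/z1.png",cv2.resize(np.vstack([A,B]),None,fx=.75,fy=.75))
E
```

```text
(no output)
```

View pics/z1.png

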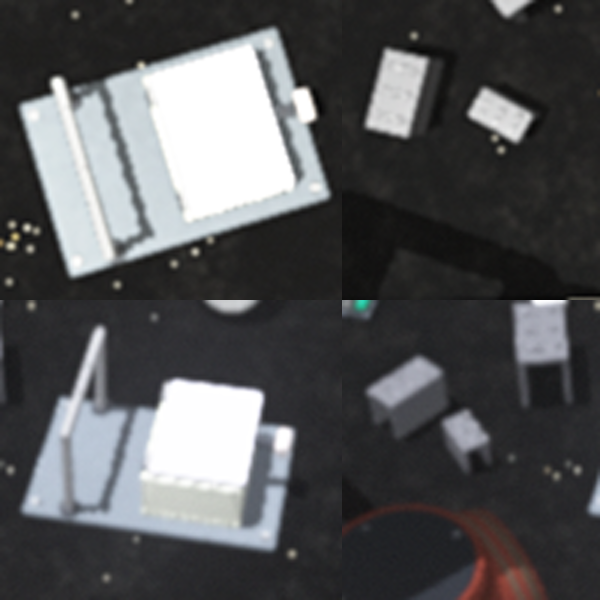

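Top crop (3x): plate corners at (20,103), (276,27), (330,195) and (72,277), bar from (58,80) to (110,257), roller at (304,105). The middle buffer's top face has corners (386,48), (428,57), (408,137) and (366,128). All of these are clear in the scene crop as well.

```bash
cat > m.py <<'E'
from h import *
t=Cam("top");s=Cam("scene")
def z(l,ox,oy,px,py): return [((u-px+.5)/3-.5+ox,(v-py+.5)/3-.5+oy) for u,v in l]
def refine(im,pts,w=3):
    g=cv2.cvtColor(im,cv2.COLOR_RGB2GRAY); return cv2.cornerSubPix(g,np.array(pts,np.float32)[:,None].copy(),(w,w),(-1,-1),(3,50,.01))[:,0].tolist()
PT=z([(20,103),(276,27),(330,195),(72,277)],195,145,0,0); PS=z([(60,398),(294,430),(274,550),(22,513)],205,150,0,300)
BT=z([(386,48),(428,57),(408,137),(366,128)],108,195,342,0); 
BS=z([(420,355),(446,377),(394,412),(367,391)],130,150,342,300)
RT=z([(304,105)],195,145,0,0);RS=z([(285,439)],205,150,0,300)
AT=z([(58,80),(110,257)],195,145,0,0);AS=z([(99,328),(66,434)],205,150,0,300)
E
python3 - <<'E'
from m import *
np.set_printoptions(precision=4,suppress=True)
for n,a,b in(("plate",PT,PS),("roller",RT,RS),("bar",AT,AS),("buf",BT,BS)):
    for p,q in zip(a,b): print(n,*tri(t,p,s,q))
P=np.array([t.plane(p,.008) for p in PT]);print(P); print(np.linalg.norm(P-np.roll(P,-1,0),axis=1))
B=np.array([t.plane(p,.056) for p in BT]);print(B,B.mean(0)); print(np.linalg.norm(B-np.roll(B,-1,0),axis=1))
# blobs
for n,c in(("t",t),("s",s)):
    g=cv2.cvtColor(c.im,cv2.COLOR_RGB2GRAY)
    x0,y0,x1,y1=(108,200,155,250) if n=="t" else (132,165,180,200)
    th,m=cv2.threshold(g[y0:y1,x0:x1],0,255,cv2.THRESH_OTSU)
    cs,_=cv2.findContours(m,0,1)
    for k in cs:
        if cv2.contourArea(k)>80: print(n,th,cv2.contourArea(k),(cv2.boxPoints(cv2.minAreaRect(k))+[x0,y0]).round(1).tolist())
E
```

```text
plate [0.5827 0.1487 0.002 ] 3.262438049342363e-05
plate [ 0.6575 -0.1262  0.0047] 0.001343424390152895
plate [ 0.477  -0.1774  0.0011] 0.0011411977651503444
plate [0.3984 0.0956 0.002 ] 0.002546500880265764
roller [ 0.5647 -0.1453  0.0797] 0.005214738863051349
bar [0.5869 0.0951 0.1305] 0.0005017984050518175
bar [0.42   0.0477 0.1283] 0.004593361401301695
buf [0.4862 0.3791 0.0554] 0.0027930150784414654
buf [0.4774 0.339  0.0437] 0.00633368404464086
buf [0.3977 0.3577 0.0459] 0.0075261713064675
buf [0.4069 0.3992 0.0534] 0.002925210096169484
[[ 0.5819  0.1479  0.008 ]
 [ 0.6565 -0.1252  0.008 ]
 [ 0.4764 -0.1759  0.008 ]
 [ 0.3979  0.0962  0.008 ]]
[0.2831 0.187  0.2833 0.1911]
[[0.4856 0.3802 0.056 ]
 [0.4755 0.3382 0.056 ]
 [0.3963 0.3579 0.056 ]
 [0.4063 0.3997 0.056 ]] [0.4409 0.369  0.056 ]
[0.0432 0.0816 0.043  0.0816]
t 117.0 368.5 [[115.3, 236.8], [121.9, 210.5], [136.2, 214.1], [129.6, 240.4]]
s 99.0 113.0 [[163.0, 190.0], [173.0, 185.0], [178.8, 196.6], [168.8, 201.6]]
s 99.0 192.0 [[137.9, 179.4], [157.5, 166.3], [163.1, 174.6], [143.5, 187.7]]
```

Sizes match: top face 43 x 82 mm, plate 283 x 189 mm. The bar and roller triangulate to within 1–2 mm of their places computed from the plate. Viewer origin is about (0.540,-0.058), x direction 105.7°. Next I'll move above the buffer.

>>> carry_out --plan '[[[-15, -7, 0, 0, 0, 0], [-29, -13, 0, 0, 0, 0], [-32, -15, 0, 0, 0, 0], [-32, -15, 0, 0, 0, 0], [-32, -15, 0, 0, 0, 0], [-32, -15, 0, 0, 0, 0], [-32, -15, 0, 0, 0, 0], [-32, -15, 0, 0, 0, 0], [-32, -15, 0, 0, 0, 0], [-31, -14, 0, 0, 0, 0], [-20, -7, 0, 0, 0, 0], [0, 0, 0, 0, 0, -0.05]]]' --fingers 70 --grip_force 25

```text
clock: 1.2
tool_pos: [0.444, 0.367, 0.2224]
tcp_rot: [0.001, 0.119, 0.993, -0.001]
wrist_force: [0.2, 1.1, -0.2]
width: 0.806
```

>>> carry_out --plan '[[[0, 0, 25, 0, 0, 0], [0, 0, 25, 0, 0, 0], [0, 0, 25, 0, 0, 0], [0, 0, 20, 0, 0, 0], [0, 0, 0, 0, 0, 0], [0, 0, 0, 0, 0, 0], [0, 0, 0, 0, 0, 0]]]'

```text
clock: 1.78
tool_pos: [0.4414, 0.3705, 0.1288]
tcp_rot: [0.001, 0.117, 0.993, 0.0]
wrist_force: [0.4, 0.4, -0.2]
width: 0.805
```

```bash
cat >> h.py <<'E'
from scipy.spatial.transform import Rotation as R
def go(P=None,yaw=None):
    "tool-frame mm to TCP target P; tool-y heading"
    o=manip.observe();q=o["tcp_rot"];r=R.from_quat(np.r_[q[1:],q[0]]);y=r.as_matrix()[:,1]
    h=np.degrees(np.arctan2(y[1],y[0]))
    print("t",round(o["clock"],2),"pos",o["tool_pos"].round(4),"heading y",round(h,2),"z",r.as_matrix()[:,2].round(4),"F",o["wrist_force"].round(1),"w",round(o["width"]*87,1))
    if P is not None: print("go mm",(1000*(r.inv().apply(np.array(P)-o["tool_pos"]))).round(1))
    if yaw is not None: print("turn z",round(-np.radians((yaw-h+90)%180-90),4))
E
python3 - <<'E'
from h import *
go([.4409,.369,.0175],76.5)
t=Cam("top");s=Cam("scene")
f=lambda im,x,y:cv2.resize(im[y:y+90,x:x+120],None,fx=5,fy=5,interpolation=2)[:, :, ::-1]
cv2.imwrite("pics/b2.png",np.hstack([cv2.resize(f(t.im,70,185),(400,300)),cv2.resize(f(s.im,90,130),(400,300))]))
E
```

```text
t 1.78 pos [0.4414 0.3705 0.1288] heading y 76.55 z [ 1.3e-03  8.0e-04 -1.0e+00] F [ 0.4  0.4 -0.2] w 70.0
go mm [  0.2  -1.7 111.3]
turn z 0.0009
```

View pics/b2.png

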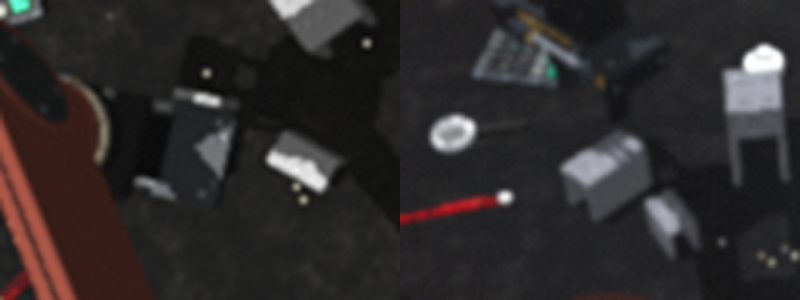

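The scene crop shows the open fingers hanging over the middle buffer (about (605,165)), with the small one well clear. The tool is within 2 mm of the target, so I'll descend and grip.

>>> carry_out --plan '[[[0, -1.5, 20, 0, 0, 0], [0, 0, 20, 0, 0, 0], [0, 0, 20, 0, 0, 0], [0, 0, 20, 0, 0, 0], [0, 0, 15, 0, 0, 0], [0, 0, 10, 0, 0, 0], [0, 0, 6, 0, 0, 0], [0, 0, 0, 0, 0, 0], [0, 0, 0, 0, 0, 0]]]'

```text
clock: 2.63
tool_pos: [0.441, 0.3691, 0.0175]
tcp_rot: [0.0, 0.117, 0.993, 0.0]
wrist_force: [-0.9, -0.6, -0.3]
width: 0.805
```

>>> carry_out --plan '[[[0, 0, 0, 0, 0, 0], [0, 0, 0, 0, 0, 0], [0, 0, 0, 0, 0, 0], [0, 0, 0, 0, 0, 0], [0, 0, 0, 0, 0, 0], [0, 0, 0, 0, 0, 0], [0, 0, 0, 0, 0, 0], [0, 0, 0, 0, 0, 0]]]' --fingers 30 --grip_force 25

```text
clock: 3.3
tool_pos: [0.4406, 0.3688, 0.017]
tcp_rot: [0.0, 0.117, 0.993, 0.0]
wrist_force: [-0.5, -0.3, 3.2]
width: 0.501
```

>>> carry_out --plan '[[[0, 0, -8, 0, 0, 0], [0, 0, -20, 0, 0, 0], [0, 0, -25, 0, 0, 0], [0, 0, -25, 0, 0, 0], [0, 0, -25, 0, 0, 0], [0, 0, -25, 0, 0, 0], [0, 0, -20, 0, 0, 0], [0, 0, -20, 0, 0, 0], [0, 0, -12, 0, 0, 0], [0, 0, 0, 0, 0, 0], [0, 0, 0, 0, 0, 0]]]'

```text
clock: 4.22
tool_pos: [0.4405, 0.3686, 0.1966]
tcp_rot: [0.0, 0.117, 0.993, 0.0]
wrist_force: [-0.3, -0.8, -2.5]
width: 0.503
```

```bash
python3 - <<'E'
from h import *
go([.5037,.072,.2],105.7)
E
```

```text
t 4.22 pos [0.4405 0.3686 0.1966] heading y 76.55 z [ 6.e-04  3.e-04 -1.e+00] F [-0.3 -0.8 -2.5] w 43.8
go mm [-130.5 -273.8   -3.4]
turn z -0.5088
```

>>> carry_out --plan '[[[-6, -13, 0, 0, 0, 0], [-11, -24, 0, 0, 0, 0], [-13, -28, 0, 0, 0, 0], [-13, -28, 0, 0, 0, 0], [-13, -28, 0, 0, 0, 0], [-13, -28, 0, 0, 0, 0], [-13, -28, 0, 0, 0, 0], [-13, -28, 0, 0, 0, 0], [-13, -28, 0, 0, 0, 0], [-11, -22, 0, 0, 0, 0], [-7, -12, 0, 0, 0, 0], [-4, -7, -4, 0, 0, 0]]]'

```text
clock: 5.22
tool_pos: [0.5015, 0.0693, 0.1978]
tcp_rot: [-0.002, 0.118, 0.993, -0.001]
wrist_force: [0.4, -0.3, -1.2]
width: 0.505
```

>>> carry_out --plan '[[[0, 0, 0, 0, 0, -0.05], [0, 0, 0, 0, 0, -0.09], [0, 0, 0, 0, 0, -0.1], [0, 0, 0, 0, 0, -0.1], [0, 0, 0, 0, 0, -0.09], [0, 0, 0, 0, 0, -0.05], [0, 0, 0, 0, 0, -0.03], [0, 0, 0, 0, 0, 0], [0, 0, 0, 0, 0, 0], [0, 0, 0, 0, 0, 0]]]'

```text
clock: 6.05
tool_pos: [0.5026, 0.072, 0.1999]
tcp_rot: [-0.001, -0.137, 0.991, 0.0]
wrist_force: [0.3, 0.8, -0.8]
width: 0.508
```

```bash
python3 - <<'E'
from h import *
go([.5037,.072,.16],105.7)
t=Cam("top");s=Cam("scene")
cv2.imwrite("pics/c3.png",np.hstack([cv2.resize(t.im[125:245,195:315],(400,400),interpolation=2),cv2.resize(s.im[110:230,200:320],(400,400),interpolation=2)])[:,:,::-1])
# expected pixel of the buffer's top-face corners (viewer axes) and bar middle
for n,c in(("t",t),("s",s)): print(n,c.proj([[.5037,.072,.125]]).round(1))
E
```

```text
t 6.05 pos [0.5026 0.072  0.1999] heading y 105.73 z [-0.0012  0.     -1.    ] F [ 0.3  0.8 -0.8] w 44.2
go mm [-1.1 -0.3 39.9]
turn z 0.0005
t [[222.9 200.5]]
s [[231.9 176.9]]
```

View pics/c3.png

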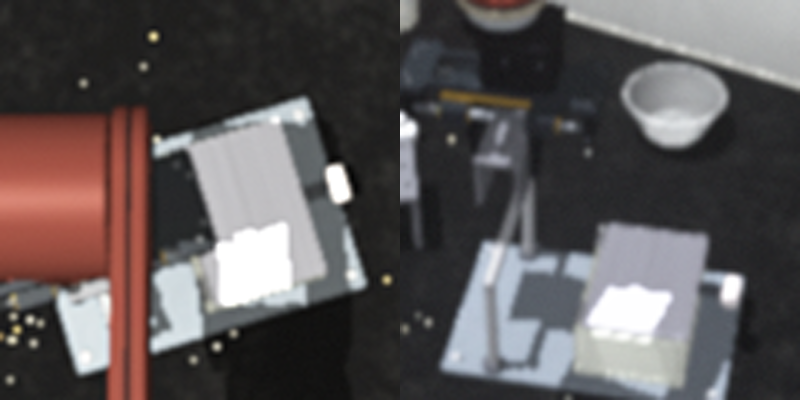

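The scene crop shows the buffer over the bar, centred near (500,160), open side down and level. I'll lower it to just above contact.

>>> carry_out --plan '[[[-1, 0, 10, 0, 0, 0], [0, 0, 16, 0, 0, 0], [0, 0, 16, 0, 0, 0], [0, 0, 14, 0, 0, 0], [0, 0, 12, 0, 0, 0], [0, 0, 10, 0, 0, 0], [0, 0, 8, 0, 0, 0], [0, 0, 6, 0, 0, 0], [0, 0, 2, 0, 0, 0], [0, 0, 0, 0, 0, 0], [0, 0, 0, 0, 0, 0]]]'

```text
clock: 7.07
tool_pos: [0.5045, 0.0721, 0.107]
tcp_rot: [0.0, -0.137, 0.991, -0.0]
wrist_force: [-0.3, 0.2, -1.3]
width: 0.506
```

```bash
python3 - <<'E'
from h import *
go([.5037,.072,.098],105.7)
s=Cam("scene")
cv2.imwrite("pics/d4.png",cv2.resize(s.im[130:210,190:290],(800,600),interpolation=2)[:,:,::-1])
E
```

```text
t 7.07 pos [0.5045 0.0721 0.107 ] heading y 105.77 z [ 9.e-04 -0.e+00 -1.e+00] F [-0.3  0.2 -1.3] w 44.0
go mm [0.8 0.1 9. ]
turn z 0.0011
```

View pics/d4.png

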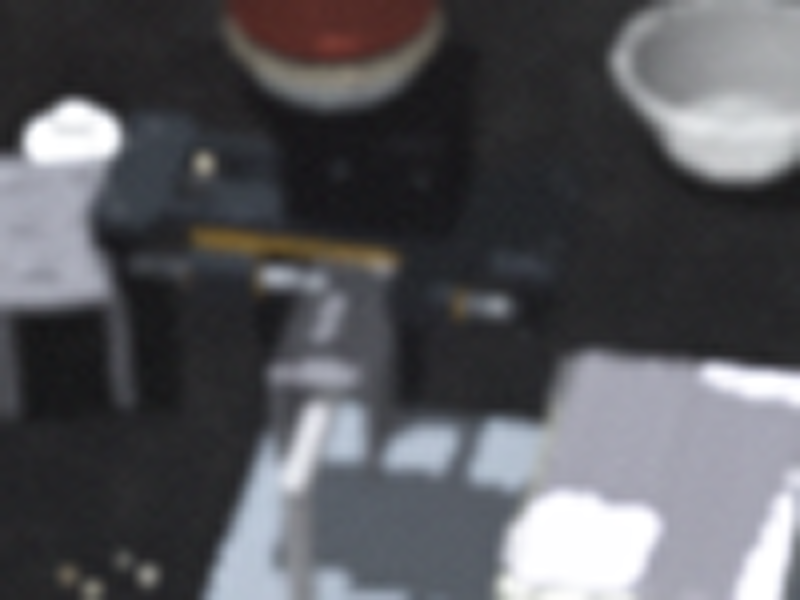

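The bar (about (318,405)) enters between the legs (about 275 and 372), so it is centred. I'll lower to contact, watching the force.

>>> carry_out --plan '[[[0, 0, 2, 0, 0, 0], [0, 0, 2, 0, 0, 0], [0, 0, 1.5, 0, 0, 0], [0, 0, 1, 0, 0, 0], [0, 0, 0, 0, 0, 0], [0, 0, 0, 0, 0, 0]]]'

```text
clock: 7.62
tool_pos: [0.5039, 0.0722, 0.0999]
tcp_rot: [-0.0, -0.137, 0.991, 0.0]
wrist_force: [-0.1, -0.9, -1.2]
width: 0.504
```

>>> carry_out --plan '[[[0, 0, 1, 0, 0, 0], [0, 0, 0, 0, 0, 0], [0, 0, 0, 0, 0, 0]]]'

```text
clock: 7.87
tool_pos: [0.504, 0.0722, 0.099]
tcp_rot: [-0.0, -0.137, 0.991, 0.0]
wrist_force: [0.5, 0.7, -1.4]
width: 0.504
```

>>> carry_out --plan '[[[0, 0, 1, 0, 0, 0], [0, 0, 0, 0, 0, 0], [0, 0, 0, 0, 0, 0]]]'

```text
clock: 8.12
tool_pos: [0.504, 0.0721, 0.098]
tcp_rot: [-0.0, -0.137, 0.991, 0.0]
wrist_force: [-0.8, -0.0, -0.8]
width: 0.502
```

>>> carry_out --plan '[[[0, 0, 1, 0, 0, 0], [0, 0, 0, 0, 0, 0], [0, 0, 0, 0, 0, 0]]]'

```text
clock: 8.37
tool_pos: [0.5041, 0.0722, 0.0979]
tcp_rot: [0.0, -0.137, 0.991, -0.0]
wrist_force: [-2.9, -0.5, 5.3]
width: 0.506
```

>>> carry_out --plan '[[[0, 0, 1, 0, 0, 0], [0, 0, 0, 0, 0, 0], [0, 0, 0, 0, 0, 0]]]'

```text
clock: 8.62
tool_pos: [0.5042, 0.0722, 0.0978]
tcp_rot: [-0.0, -0.137, 0.991, -0.0]
wrist_force: [-6.6, 0.0, 11.2]
width: 0.507
```

Contact came at TCP z 0.098, exactly as predicted. I'll back off slightly, release and rise.

>>> carry_out --plan '[[[0, 0, -1.5, 0, 0, 0], [0, 0, 0, 0, 0, 0], [0, 0, 0, 0, 0, 0]]]'

```text
clock: 8.87
tool_pos: [0.5044, 0.0722, 0.0979]
tcp_rot: [0.0, -0.137, 0.991, -0.0]
wrist_force: [-0.3, 1.4, 3.2]
width: 0.505
```

>>> carry_out --plan '[[[0, 0, 0, 0, 0, 0], [0, 0, 0, 0, 0, 0], [0, 0, 0, 0, 0, 0], [0, 0, 0, 0, 0, 0], [0, 0, 0, 0, 0, 0], [0, 0, 0, 0, 0, 0]]]' --fingers 68

```text
clock: 9.37
tool_pos: [0.504, 0.0721, 0.0974]
tcp_rot: [-0.0, -0.137, 0.991, 0.0]
wrist_force: [-0.3, -1.0, -0.1]
width: 0.764
```

>>> carry_out --plan '[[[0, 0, -5, 0, 0, 0], [0, 0, -15, 0, 0, 0], [0, 0, -25, 0, 0, 0], [0, 0, -25, 0, 0, 0], [0, 0, -25, 0, 0, 0], [0, 0, -20, 0, 0, 0], [0, 0, -12, 0, 0, 0], [0, 0, -5, 0, 0, 0], [0, 0, 0, 0, 0, 0], [0, 0, 0, 0, 0, 0]]]'

```text
clock: 10.2
tool_pos: [0.5035, 0.0722, 0.2286]
tcp_rot: [-0.001, -0.137, 0.991, 0.0]
wrist_force: [0.2, -0.2, -0.1]
width: 0.781
```

```bash
python3 - <<'E'
from h import *
go([.5647,-.1447,.20],15.7)
s=Cam("scene")
cv2.imwrite("pics/e5.png",cv2.resize(s.im[140:220,200:300],(800,600),interpolation=2)[:,:,::-1])
E
```

```text
t 10.2 pos [0.5035 0.0722 0.2286] heading y 105.77 z [-0.0013 -0.     -1.    ] F [ 0.2 -0.2 -0.1] w 67.9
go mm [   0.  -225.3   28.5]
turn z -1.5696
```

View pics/e5.png

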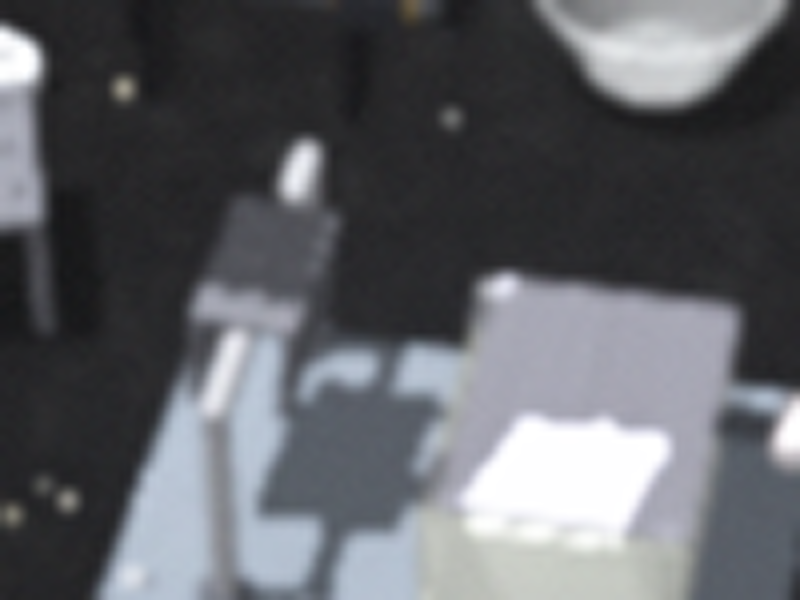

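The buffer hangs level on the bar, centred between the posts and free of the gripper, and the flap is still shut. Now over to the roller.

>>> carry_out --plan '[[[0, -8, 0, 0, 0, 0.03], [0, 0, 0, 0, 0, 0.08], [0, 0, 0, 0, 0, 0.1], [0, 0, 0, 0, 0, 0.11], [0, 0, 0, 0, 0, 0.11], [0, 0, 0, 0, 0, 0.11], [0, 0, 0, 0, 0, 0.11], [0, 0, 0, 0, 0, 0.11], [0, 0, 0, 0, 0, 0.11], [0, 0, 0, 0, 0, 0.11], [0, 0, 0, 0, 0, 0.11], [0, 0, 0, 0, 0, 0.11]]]' --fingers 50

```text
clock: 11.25
tool_pos: [0.5057, 0.0639, 0.2281]
tcp_rot: [-0.001, 0.449, 0.893, -0.001]
wrist_force: [-0.4, 1.0, -0.7]
width: 0.572
```

>>> carry_out --plan '[[[0, 0, 0, 0, 0, 0.11], [0, 0, 0, 0, 0, 0.11], [0, 0, 0, 0, 0, 0.09], [0, 0, 0, 0, 0, 0.05], [0, 0, 0, 0, 0, 0.01], [-10, 0, 0, 0, 0, 0], [-20, 0, 0, 0, 0, 0], [-25, 0, 0, 0, 0, 0], [-25, 0, 0, 0, 0, 0], [-25, 0, 0, 0, 0, 0], [-25, 0, 0, 0, 0, 0], [-25, 0, 0, 0, 0, 0]]]'

```text
clock: 12.25
tool_pos: [0.5484, -0.0868, 0.2289]
tcp_rot: [-0.0, 0.603, 0.798, -0.0]
wrist_force: [1.0, -0.0, 0.4]
width: 0.574
```

>>> carry_out --plan '[[[-25, 0, 0, 0, 0, 0], [-20, 0, 5, 0, 0, 0], [-12, 0, 15, 0, 0, 0], [-5, 0, 20, 0, 0, 0], [0, 0, 25, 0, 0, 0], [0, 0, 20, 0, 0, 0], [0, 0, 10, 0, 0, 0], [0, 0, 5, 0, 0, 0], [0, 0, 0, 0, 0, 0], [0, 0, 0, 0, 0, 0], [0, 0, 0, 0, 0, 0]]]'

```text
clock: 13.17
tool_pos: [0.5664, -0.1448, 0.1312]
tcp_rot: [0.001, 0.603, 0.798, 0.0]
wrist_force: [0.9, -1.3, -1.3]
width: 0.577
```

```bash
python3 - <<'E'
from h import *
go([.5647,-.1447,.058],15.7)
t=Cam("top");s=Cam("scene")
cv2.imwrite("pics/f6.png",np.hstack([cv2.resize(t.im[140:220,250:330],(400,400),interpolation=2),cv2.resize(s.im[145:225,245:325],(400,400),interpolation=2)])[:,:,::-1])
E
```

```text
t 13.17 pos [ 0.5664 -0.1448  0.1312] heading y 15.84 z [ 0.0025 -0.001  -1.    ] F [ 0.9 -1.3 -1.3] w 50.2
go mm [ 0.6 -1.8 73.2]
turn z 0.0024
```

View pics/f6.png

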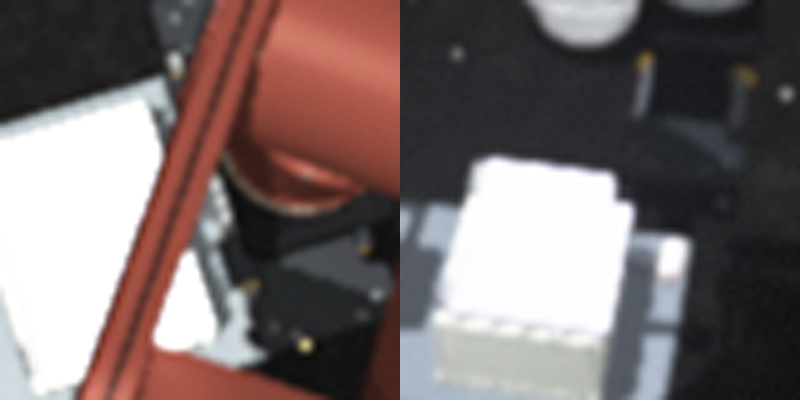

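The scene crop shows the fingers raised above and behind the roller (about (672,258)), and the tool agrees with the measured roller to 2 mm. I'll descend and pinch.

>>> carry_out --plan '[[[0.5, -1.5, 10, 0, 0, 0], [0, 0, 16, 0, 0, 0], [0, 0, 16, 0, 0, 0], [0, 0, 12, 0, 0, 0], [0, 0, 9, 0, 0, 0], [0, 0, 6, 0, 0, 0], [0, 0, 4, 0, 0, 0], [0, 0, 0, 0, 0, 0], [0, 0, 0, 0, 0, 0]]]'

```text
clock: 14.02
tool_pos: [0.5641, -0.1444, 0.0569]
tcp_rot: [0.0, 0.603, 0.798, 0.0]
wrist_force: [-0.2, -0.0, -0.3]
width: 0.576
```

>>> carry_out --plan '[[[0, 0, 0, 0, 0, 0], [0, 0, 0, 0, 0, 0], [0, 0, 0, 0, 0, 0], [0, 0, 0, 0, 0, 0], [0, 0, 0, 0, 0, 0], [0, 0, 0, 0, 0, 0], [0, 0, 0, 0, 0, 0], [0, 0, 0, 0, 0, 0]]]' --fingers 15 --grip_force 25

```text
clock: 14.68
tool_pos: [0.5643, -0.1443, 0.057]
tcp_rot: [0.001, 0.603, 0.798, 0.0]
wrist_force: [1.5, 0.6, 2.5]
width: 0.339
```

```bash
python3 - <<'E'
from h import *
go([.5647,-.1447,.058],15.7)
E
```

```text
t 14.68 pos [ 0.5643 -0.1443  0.057 ] heading y 15.81 z [ 1.1e-03 -2.0e-04 -1.0e+00] F [1.5 0.6 2.5] w 29.5
go mm [-0.5  0.3 -1. ]
turn z 0.002
```

The roller is gripped (29.5 mm opening against 30 mm nominal). I'll swing up on the 140 mm arc in 3° steps, pausing on the way to check.

>>> carry_out --plan '[[[0.2, 0, -7.3, 0, 0, 0], [0.6, 0, -7.3, 0, 0, 0], [1.0, 0, -7.3, 0, 0, 0], [1.3, 0, -7.2, 0, 0, 0], [1.7, 0, -7.1, 0, 0, 0], [2.1, 0, -7.0, 0, 0, 0], [2.4, 0, -6.9, 0, 0, 0], [2.8, 0, -6.8, 0, 0, 0], [3.2, 0, -6.6, 0, 0, 0], [3.5, 0, -6.4, 0, 0, 0], [0, 0, 0, 0, 0, 0], [0, 0, 0, 0, 0, 0]]]'

```text
clock: 15.68
tool_pos: [0.5591, -0.1261, 0.1271]
tcp_rot: [0.001, 0.603, 0.798, 0.0]
wrist_force: [4.6, -0.1, -0.8]
width: 0.34
```

```bash
python3 - <<'E'
from h import *
go([.5269,-.0095,.197],15.7)
E
```

```text
t 15.68 pos [ 0.5591 -0.1261  0.1271] heading y 15.84 z [ 1.5e-03 -5.0e-04 -1.0e+00] F [ 4.6 -0.1 -0.8] w 29.6
go mm [120.9   0.9 -70. ]
turn z 0.0024
```

>>> carry_out --plan '[[[3.8, 0, -6.3, 0, 0, 0], [4.2, 0, -6.0, 0, 0, 0], [4.5, 0, -5.8, 0, 0, 0], [4.8, 0, -5.6, 0, 0, 0], [5.0, 0, -5.3, 0, 0, 0], [5.3, 0, -5.0, 0, 0, 0], [5.6, 0, -4.8, 0, 0, 0], [5.8, 0, -4.5, 0, 0, 0], [6.0, 0, -4.2, 0, 0, 0], [6.2, 0, -3.8, 0, 0, 0], [0, 0, 0, 0, 0, 0], [0, 0, 0, 0, 0, 0]]]'

```text
clock: 16.68
tool_pos: [0.5453, -0.0772, 0.178]
tcp_rot: [0.001, 0.603, 0.798, 0.0]
wrist_force: [5.4, 0.4, 0.6]
width: 0.34
```

>>> carry_out --plan '[[[4.3, 0, -2.4, 0, 0, 0], [4.3, 0, -2.2, 0, 0, 0], [4.4, 0, -2.1, 0, 0, 0], [4.5, 0, -2.0, 0, 0, 0], [4.6, 0, -1.8, 0, 0, 0], [4.6, 0, -1.6, 0, 0, 0], [4.7, 0, -1.5, 0, 0, 0], [4.7, 0, -1.3, 0, 0, 0], [4.7, 0, -1.2, 0, 0, 0], [0, 0, 0, 0, 0, 0], [0, 0, 0, 0, 0, 0]]]'

```text
clock: 17.6
tool_pos: [0.5343, -0.0381, 0.194]
tcp_rot: [0.001, 0.603, 0.798, 0.0]
wrist_force: [6.4, 0.4, 0.6]
width: 0.339
```

```bash
python3 - <<'E'
from h import *
go([.5269,-.0095,.197],15.7)
E
```

```text
t 17.6 pos [ 0.5343 -0.0381  0.194 ] heading y 15.82 z [ 1.7e-03 -7.0e-04 -1.0e+00] F [6.4 0.4 0.6] w 29.5
go mm [29.5  0.7 -3. ]
turn z 0.002
```

>>> carry_out --plan '[[[3.7, 0.4, -0.7, 0, 0, 0], [3.7, 0.4, -0.6, 0, 0, 0], [3.7, 0, -0.5, 0, 0, 0], [3.7, 0, -0.4, 0, 0, 0], [3.7, 0, -0.3, 0, 0, 0], [3.7, 0, -0.2, 0, 0, 0], [3.6, 0, -0.2, 0, 0, 0], [3.5, 0, -0.1, 0, 0, 0], [0, 0, 0, 0, 0, 0], [0, 0, 0, 0, 0, 0], [0, 0, 0, 0, 0, 0], [0, 0, 0, 0, 0, 0]]]'

```text
clock: 18.6
tool_pos: [0.5261, -0.009, 0.1971]
tcp_rot: [-0.0, 0.603, 0.798, -0.0]
wrist_force: [0.6, -1.0, 5.7]
width: 0.343
```

```bash
python3 - <<'E'
from h import *
go([.5269,-.0095,.197],15.7)
t=Cam("top");s=Cam("scene")
cv2.imwrite("pics/g7s.png",s.im[:,:,::-1]);cv2.imwrite("pics/g7t.png",t.im[:,:,::-1])
cv2.imwrite("pics/g7.png",cv2.resize(s.im[120:225,190:330],(800,600),interpolation=2)[:,:,::-1])
# expected flap corners when upright: faces x=50+-4, y=+-73, z .075..(.183)
o=np.array([.5404,-.0576,0]);d=np.array([-.2704,.9627,0]);y=np.array([-.9627,-.2704,0])
k=[800/140,600/105]
for a in(-2,0,2):
  c=np.cos(np.radians(a));n=np.sin(np.radians(a))
  pts=[o+d*(.05+n*.108*1+f*c)+y*yy+[0,0,.075+.108*c-f*n] for f in(-.004,.004) for yy in(-.073,.073)]+[o+d*(.05+.14*n)+[0,0,.075+.14*c]]
  print(a,((s.proj(pts)-[190,120])*k).round().tolist())
E
```

```text
t 18.6 pos [ 0.5261 -0.009   0.1971] heading y 15.83 z [-3.e-04 -0.e+00 -1.e+00] F [ 0.6 -1.   5.7] w 29.9
go mm [-0.7  0.6  0.1]
turn z 0.0023
-2 [[421.0, 189.0], [374.0, 358.0], [408.0, 186.0], [359.0, 355.0], [394.0, 226.0]]
0 [[415.0, 187.0], [367.0, 356.0], [401.0, 186.0], [352.0, 354.0], [386.0, 224.0]]
2 [[409.0, 186.0], [360.0, 355.0], [395.0, 185.0], [346.0, 354.0], [377.0, 223.0]]
```

View pics/g7.png

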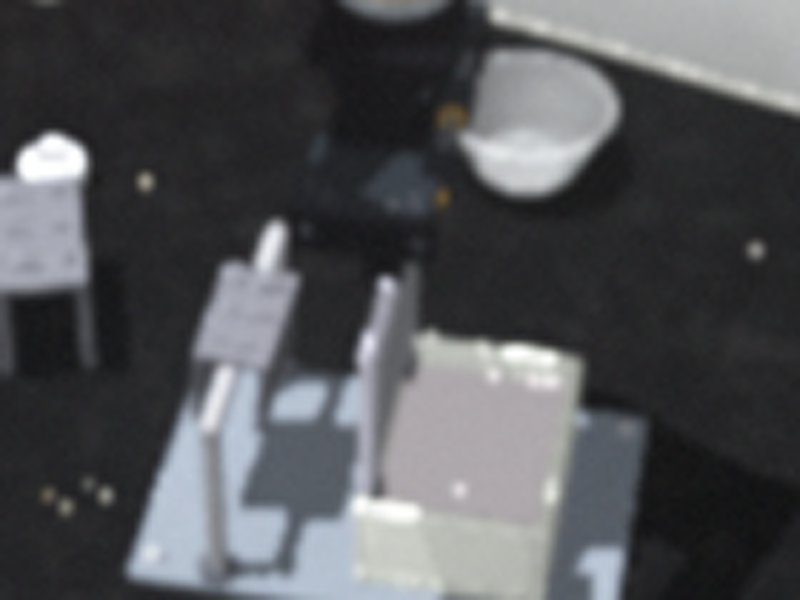

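The flap stands upright with the near top corner at about (360–375,350); I predict (352–367,355) at 90°. The buffer is still on the bar. Gripper travel since the grip is 140.6 mm along x and 140.1 mm up (ideal 140/140), so it is about 0.25° over. I'll trim this and check the edge slope.

>>> carry_out --plan '[[[-0.6, 0, -0.5, 0, 0, 0], [0, 0, 0, 0, 0, 0], [0, 0, 0, 0, 0, 0], [0, 0, 0, 0, 0, 0], [0, 0, 0, 0, 0, 0], [0, 0, 0, 0, 0, 0]]]'

```text
clock: 19.2
tool_pos: [0.5263, -0.0097, 0.1972]
tcp_rot: [-0.0, 0.603, 0.798, -0.0]
wrist_force: [2.0, -0.5, 2.7]
width: 0.338
```

```bash
python3 - <<'E'
from h import *
go([.5269,-.0095,.197],15.7)
s=Cam("scene")
ims=np.mean([Cam("scene").im.astype(float) for _ in range(6)],0)
cr=ims[160:220,230:310]
cv2.imwrite("pics/h8.png",cv2.resize(cr,(800,600),interpolation=2)[:,:,::-1])
o=np.array([.5404,-.0576,0]);d=np.array([-.2704,.9627,0]);y=np.array([-.9627,-.2704,0])
for a in(-3,0,3):
  c=np.cos(np.radians(a));n=np.sin(np.radians(a))
  pts=[o+d*(.05+n*r+f*c)+y*.073+[0,0,.075+r*c-f*n] for f in(-.004,.004) for r in(0,.108)]
  print(a,"box-face bottom,top; bar-face bottom,top",((s.proj(pts)-[230,160])*10).round().tolist())
E
```

```text
t 19.2 pos [ 0.5263 -0.0097  0.1972] heading y 15.82 z [-5.e-04  1.e-04 -1.e+00] F [ 2.  -0.5  2.7] w 29.4
go mm [0.1 0.6 0.2]
turn z 0.002
-3 box-face bottom,top; bar-face bottom,top [[240.0, 468.0], [260.0, 227.0], [216.0, 464.0], [235.0, 223.0]]
0 box-face bottom,top; bar-face bottom,top [[240.0, 468.0], [242.0, 224.0], [216.0, 464.0], [217.0, 220.0]]
3 box-face bottom,top; bar-face bottom,top [[240.0, 467.0], [224.0, 221.0], [216.0, 465.0], [199.0, 219.0]][ WARN:0@9.092] global loadsave.cpp:1063 imwrite_ Unsupported depth image for selected encoder is fallbacked to CV_8U.
```

View pics/h8.png

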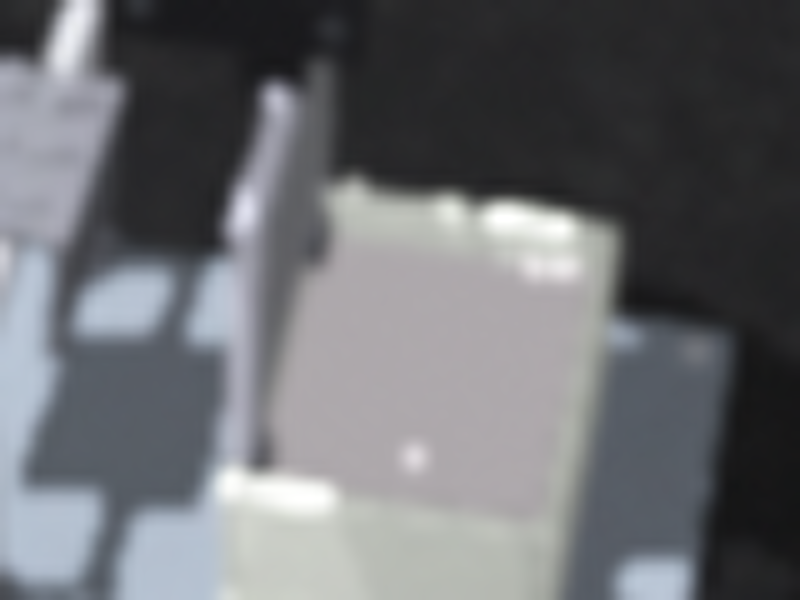

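The near end face has vertical sides: left edge (228,460) to (230,230), right edge (255,460) to (258,240). A 3° lean would shift the top by 18 px, so the flap is upright within about 0.5°, in agreement with the arc travel. The buffer is still hung. I'll hold briefly, then hand in.

>>> carry_out --plan '[[[0, 0, 0, 0, 0, 0], [0, 0, 0, 0, 0, 0], [0, 0, 0, 0, 0, 0], [0, 0, 0, 0, 0, 0], [0, 0, 0, 0, 0, 0], [0, 0, 0, 0, 0, 0]]]'

```text
clock: 20.05
tool_pos: [0.5264, -0.0098, 0.1972]
tcp_rot: [-0.0, 0.603, 0.798, -0.0]
wrist_force: [0.5, -1.4, 1.0]
width: 0.341
```

```bash
python3 - <<'E'
from h import *
go([.5269,-.0095,.197],15.7)
print(manip.job_done())
E
```

```text
t 20.05 pos [ 0.5264 -0.0098  0.1972] heading y 15.81 z [-4.e-04  0.e+00 -1.e+00] F [ 0.5 -1.4  1. ] w 29.7
go mm [0.2 0.6 0.2]
turn z 0.002
the job is handed in; nothing more can be done
None
```

The job is done and handed in at about 20 s. I hung the middle-sized buffer on the stop bar and let go while the flap was shut. Then I pinched the roller and swung the flap up, and it stands upright in the grip.

- **Flap angle:** the gripper moved about 140 mm across and 140 mm up, as the 140 mm arc needs. In the camera view the flap's end edges look vertical to within about 0.5°.
- **Grip:** the opening is 29.7 mm on the 30 mm roller. The tool held still with the wrist force under 2 N.
- **Buffer:** in the last pictures it was still hanging on the bar. It met the bar at the height I had predicted.
- **Disagreement:** the scene camera shows the flap about 1 pixel (2–3 mm) to the side of where I predicted. I put this down to calibration; it does not affect the angle.
- **Not checked:** I did not measure the petri dish, metal dish or hand counter again at the end. I planned the moves to pass well clear of them, and the force readings showed no unplanned contact.

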